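# Level the dish imager with its screw foot and keep the spirit level pressed down

## Robot

A 7-joint arm with a two-finger parallel gripper is mounted at the origin on the work surface. World frame = base frame: x ahead of the robot, y to its left, z up, the work surface at z = 0. Lengths are in m, angles in degrees, forces in N, time in s.
With the tool pointing down it reaches from about 0.425 to 0.8 m from the base axis. Payload 8.3 kg.
Tool frame: the origin (TCP) lies at the very end of the fingers, on their centre line; the grasp point (between the pads) lies grip_point_offset behind it (grip_point_offset is the distance from the TCP to the grasp point, in m); z points along the fingers, y is the line along which they close (so a half turn about z gives the same grasp; the last joint's range is limited). The gripper opens to 85 mm and grips with 20 to 120 N. Pads are 22 mm wide; open, the fingers measure 114 mm over their backs; the gripper's body (76 mm by 85 mm) begins 54 mm behind the grasp point. The pads swing forward as they close: fully open they stand 13 mm farther back than shut.
Start: joints at [-3.604, 21.967, 0.94, 78.501, -0.361, 79.538, -2.664], TCP at [0.625, 0, 0.231] pointing down, gripper open.
Joint ranges: [-169.22, 169.22], [-14.56, 117.87], [-87.37, 89.26], [10.42, 133.3], [-82.24, 262.24], [0.94, 117.77], [-172.7, 172.7]. Speed limits (degrees/s): [136.94, 136.94, 172.46, 172.46, 180, 180, 180].

## Interface

Orientations are given as [roll, pitch, yaw] about the fixed x, y, z axes, in that order (R = Rz(yaw) Ry(pitch) Rx(roll)).
In Python, from plant import reach, servo_line, movej, gripper_to, hold, ik, get_state, capture, camera_model, IKError, hand_in, silhouettes, grip_point_offset gives the robot as it stands. The module is installed in compiled form; this text tells all that it offers. Calls block until the motion is done:
- reach(position, orientation): joint-space move of the TCP to a pose.
- servo_line(position, velocity=0.15, frame=None, threshold=None): straight line of the TCP; frame=None keeps the orientation; velocity is the mean speed in m/s. With threshold (N) it stops when the force on the tool has changed by that much, and returns True; else False.
- movej(angles): joint-space move.
- gripper_to(opening): opening from 0.0 (shut) to 1.0 (fully open); the grip force is fixed at half the most; returns when the fingers have stopped.
- hold(seconds).
- ik(position, orientation): joint angles nearest the present ones, or None.
- get_state(): the state.
- capture(name): name is "scene" or "side" or "wrist"; returns (picture, depth): 420x560x3 uint8, blue, green, red; 420x560 float32, m along the optical axis (not along the pixel's ray), 0 where there is no reading.
- camera_model(name): a dict with "camera_matrix" (3x3 intrinsics, pixels), "distortion" ([k1, k2, p1, p2, k3] as OpenCV has them; the pictures are not rectified), "extrinsics" (4x4, takes a point from world to camera coordinates); the wrist camera has in their place "hand_eye" (4x4, takes a point from camera to tool coordinates, whose origin is the TCP and whose axes are the flange's). Camera axes: x right, y up, looking along -z (the intrinsics and any distortion apply to the point x, -y, -z); pixel columns grow to the right and rows downward; lengths in m; the calibration is good to about 2 mm. A picture is of the moment at which its call begins: read the wrist's pose just before it. camera_model takes no time and is no camera call.
A pose or a line that the arm cannot do raises IKError and nothing moves.
- hand_in(): hands the job in; it is judged then, once.
Trained networks look in the newest picture that a camera, given by its name, has taken for a name from the list of things; names that differ only in an ending like _2 or _b are one class to them, and where a whole thing is asked for, a point or a joint stands for the part that bears it (a point fixed in the world has none). Each returns a list of dicts, best first, with "confidence" (0 to 1); they miss things now and then, are a little off and sometimes report something else, mostly with a low value. They report only what shows in the picture. A call takes as long as a camera call. They do not tell look-alikes from the thing itself.
- silhouettes(camera, query): "mask" (420x560 bool, what is visible of it) and "bbox" ([centre column, centre row, width, height] in pixels, round what is visible of it).
The state is a dict: "time_s": time; "q": joint angles; "dq": joint speeds; "tau": joint torques, N m; "tcp_pos": TCP position; "orientation": TCP orientation; "force": force on the tool from outside, world axes, zero at the start; "moment": the same for the moment, N m; "width": opening from 0.0 (shut) to 1.0 (fully open); "gripper_force": force on a finger pad.
Only numpy, scipy, OpenCV 4.12 (cv2) and the standard library are available. Lean on these libraries where they do the work, as an engineer would, in place of code of your own. Each camera call takes 0.05 s, during which the arm holds its last target. There are 200 camera calls.

## Task

Level the dish imager: lay the yellow spirit level flat on its black stage, pointing at the knurled foot knob, with the far end slid in under the lamp head, let go of it, and turn the foot knob until the bubble sits centred between the two black marks. Then press down on the level's free end beside the knob, lightly but firmly, and finish still pressing, with the bubble centred, so that a colleague can tighten the lock nut. Do not knock the lamp head, and leave everything else on the bench where it is.

Things in the scene. Friction and masses are not known exactly. Their poses are not given: they have to be found in the camera images.
- level: Yellow spirit level, a bar 200 mm long, 24 wide, 40 tall, about 0.2 kg, grey grips, black rubber ends, loose on the bench. Origin: centre of its underside; x along its length, z up. Both ends alike. In the middle of its top a 61 mm window shows a lime-green vial; the top farther than 31 mm from the middle is flat and solid and can be pressed.
- bubble (a point): Middle of the pale bubble (17 mm long) in the level's vial, 35 mm above the level's underside. It lies centred when it is level with the level's origin along the level's x axis, midway between two black marks 9.5 mm either side; it drifts to the higher end, up to 16 mm, and settles within about a second.
- stage (a point): Centre of the imager's matt black stage plate (240 by 280 mm), on its upper face, 80 mm above the bench. y runs along the stage from the column to the foot knob, z up. The plate spans y -150 to +130 mm; the lamp head overhangs it from the column to y = -50 mm. A level with its middle at y = 0 has 50 mm of its end under the lamp head.
- lamp_head: Beige lamp head, 110 mm wide (stage x, centred), overhanging the stage from the column to y = -50 mm of the stage. Its underside is 84 mm above the stage (lens ring 78 mm), its top 159 mm above it. Part of the imager. This origin lies at bench height under the column, 240 mm to -y of the stage's centre.
- foot_knob (a point): On the axis of the screw foot's round black knurled knob, at the height to grip, 98 mm above the bench. The knob is 40 mm in diameter, upright, spans 80 to 112 mm above the bench and keeps its height. It stands at stage x 0, y +205 mm, over a steel bracket 58 mm above the bench. Stiff to turn (0.07 N m), it stays where it is left.
- imager: Beige dish imager, fixed on the bench: column (300 mm tall), stage, lamp head, and a screw foot at the end away from the column. Knob clockwise from above raises that end: 1 rad moves the bubble of a level laid along the stage about 2.9 mm towards the knob. At the start about 1.6 to 3.6 rad clockwise are needed. Pressing the level hardly tilts it. Origin at the bench under the stage's centre.
- wrench: Steel wrench, 160 mm long, lying on the bench. Leave it.
- dish: Closed round culture dish with pink medium, 90 mm in diameter, 15 mm high. Leave it. Origin under its centre.
- medium: Pink medium bottle with blue cap, 66 mm in diameter, 170 mm tall. Leave it.
- rack: Blue tube rack with orange-capped tubes, 80 by 170 mm, 97 mm tall. Leave it.
- tip_box: Grey and green pipette tip box, 87 by 124 mm, 67 mm tall. Leave it.
- marker: White marker pen with blue cap, 125 mm long. Leave it.
- beaker: Clear glass beaker, 70 mm in diameter, 90 mm tall. Leave it.
There are look-alikes about, which are no part of the job. There is more than one size of the level; the one meant has the size given above.

How it is judged:
By the outcome, as a careful person would: the job done as asked, in the order asked, and still so for the second after the job is handed in, while the arm keeps its last pose, push and grip.
It also fails if it takes over 70 s, if anything falls off the work surface, if the arm or the gripper's body presses on something with over 40 N, if the wrist force passes 120 N, or if a joint passes its speed limit or range.

## Working session

There is one attempt and no reset: what is moved stays moved. The work goes in short steps, each a Python script; the robot and the scene stay as the last script left them, time stands still between calls to the robot, and variables do not carry over. Pictures are saved under pics/ and viewed, at most 10 in all, crops included, and the job is handed in when it is done.

```bash
mkdir -p pics
cat > h.py <<'E'
import numpy as np, cv2
from plant import *
import plant
def cam(name,st=None):
    m=camera_model(name); K=np.array(m["camera_matrix"]); D=np.array(m["distortion"],float)
    return K,D,m
def T_wc(name,st=None):
    K,D,m=cam(name)
    if "extrinsics" in m: return np.linalg.inv(np.array(m["extrinsics"]))
    from scipy.spatial.transform import Rotation as R
    T=np.eye(4); T[:3,:3]=R.from_euler('xyz',st["orientation"],degrees=True).as_matrix(); T[:3,3]=st["tcp_pos"]
    return T@np.array(m["hand_eye"])
def cloud(name,dep,st=None,mask=None):
    "world points of pixels (mask) with depth"
    K,D,m=cam(name)
    if mask is None: mask=np.ones(dep.shape,bool)
    v,u=np.nonzero(mask&(dep>0)); 
    p=cv2.undistortPoints(np.stack([u,v],1).astype(np.float64)[:,None],K,D)[:,0]
    d=dep[v,u]; P=np.stack([p[:,0]*d,-p[:,1]*d,-d,np.ones_like(d)],1)
    return (P@T_wc(name,st).T)[:,:3],np.stack([u,v],1)
def ray(name,px,z,st=None):
    "world point at height z on pixel rays"
    K,D,m=cam(name); p=cv2.undistortPoints(np.array(px,float).reshape(-1,1,2),K,D)[:,0]
    T=T_wc(name,st); d=np.c_[p[:,0],-p[:,1],-np.ones(len(p))]@T[:3,:3].T; o=T[:3,3]
    return o+d*((z-o[2])/d[:,2])[:,None]
def proj(name,P,st=None):
    K,D,m=cam(name); T=np.linalg.inv(T_wc(name,st)); P=np.atleast_2d(P)
    c=P@T[:3,:3].T+T[:3,3]; c=c*[1,-1,-1]
    return cv2.projectPoints(c,np.zeros(3),np.zeros(3),K,D)[0][:,0]
E
python3 - <<'E'
from h import *
print(grip_point_offset)
S=get_state();print({k:np.round(v,3) for k,v in S.items()})
for c in ("scene","side"):
    im,d=capture(c); cv2.imwrite(f"pics/{c}0.png",im); np.save(f"{c}0.npy",d)
    T=T_wc(c);print(c,T[:3,3].round(3),(-T[:3,2]).round(2))
    for q in ("level","foot_knob","imager","stage","lamp_head"):
        try:
            for s in silhouettes(c,q)[:4]:
                P,_=cloud(c,d,None,s["mask"]); 
                print(c,q,round(s["confidence"],2),np.round(s["bbox"]),np.median(P,0).round(3) if len(P) else None,P.min(0).round(3),P.max(0).round(3))
        except Exception as e: print(c,q,repr(e))
E
```

```text
0.0187
{'time_s': np.float64(0.0), 'q': array([-3.604, 22.015,  0.938, 78.563, -0.362, 79.537, -2.664]), 'dq': array([-0.056, -0.028,  0.073, -0.014, -0.007, -0.136, -0.059]), 'tau': array([-0.0000e+00, -6.2759e+01,  8.4400e-01, -3.7183e+01,  1.7000e-02,
        1.4000e-02, -0.0000e+00]), 'tcp_pos': array([0.624, 0.   , 0.23 ]), 'orientation': array([-1.79888e+02,  1.00000e-03,  9.00040e+01]), 'force': array([-0.366,  0.055,  0.364]), 'moment': array([-0.017, -0.012,  0.03 ]), 'gripper_force': np.float64(0.0), 'width': np.float64(0.999)}
scene [ 1.087 -1.     0.962] [-0.38  0.7  -0.6 ]
scene level 0.71 [319. 174.  40.  12.] [0.487 0.384 0.02 ] [ 0.393  0.364 -0.002] [0.597 0.401 0.045]
scene level 0.56 [301. 145.  57.  16.] [0.256 0.564 0.037] [ 0.174  0.01  -0.004] [0.661 0.632 0.373]
scene level 0.56 [265. 169.  28.  19.] [0.257 0.322 0.018] [ 0.196  0.255 -0.006] [0.292 0.399 0.037]
scene foot_knob 0.49 [297. 193.  12.  14.] [0.54  0.113 0.102] [ 0.443  0.097 -0.001] [0.558 0.294 0.116]
scene imager 0.63 [256. 248. 128. 120.] [ 0.603 -0.335  0.143] [ 0.197 -0.39  -0.006] [0.689 0.
[... 405 characters left out ...]
2.] [0.258 0.339 0.027] [ 0.22   0.245 -0.005] [0.294 0.407 0.033]
side level 0.69 [291. 412. 139.  14.] [0.377 0.595 0.056] [ 0.182  0.539 -0.005] [0.466 0.629 0.061]
side foot_knob 0.67 [262. 232.  11.  35.] [0.538 0.13  0.097] [ 0.518  0.041 -0.002] [0.6   0.145 0.115]
side imager 0.88 [282. 162. 103. 173.] [ 0.533 -0.135  0.08 ] [ 0.391 -1.055 -0.11 ] [0.92  0.148 0.304]
side imager 0.19 [288. 133.  40.  36.] [ 0.542 -0.141  0.232] [ 0.494 -0.239  0.166] [ 0.603 -0.126  0.242]
side stage 0.81 [284. 160.  97. 162.] [ 0.532 -0.139  0.08 ] [ 0.391 -1.056 -0.112] [0.713 0.148 0.304]
side lamp_head 0.67 [287. 133.  40.  37.] [ 0.543 -0.142  0.232] [ 0.494 -0.244  0.077] [ 0.61  -0.126  0.242]
```

Run:
```python
import cv2,numpy as np
a=cv2.imread("pics/scene0.png");b=cv2.imread("pics/side0.png")
cv2.imwrite("pics/m1.png",cv2.resize(b,(800,600)))
c=cv2.resize(a[110:330,170:430],(780,660)[:1]+(600,)) 
cv2.imwrite("pics/m2.png",c)
```

```text
(no output)
```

View pics/m1.png

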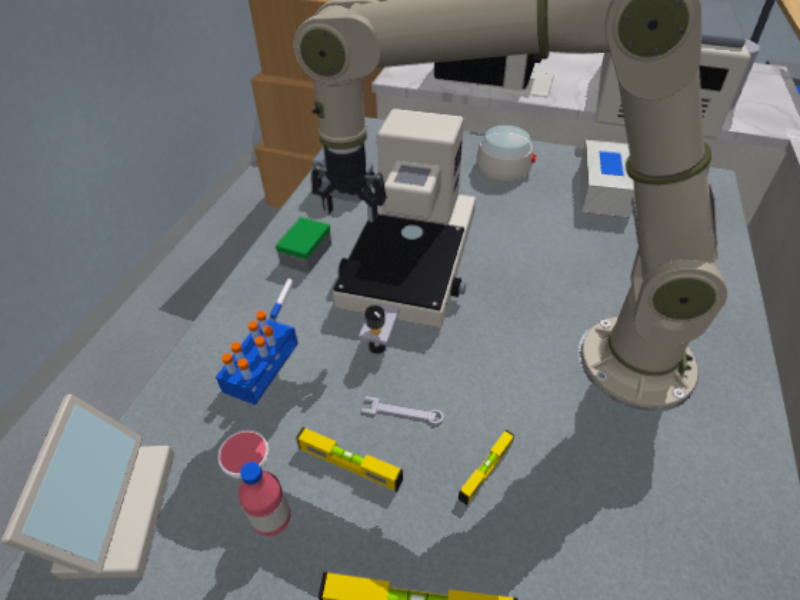

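View pics/m2.png

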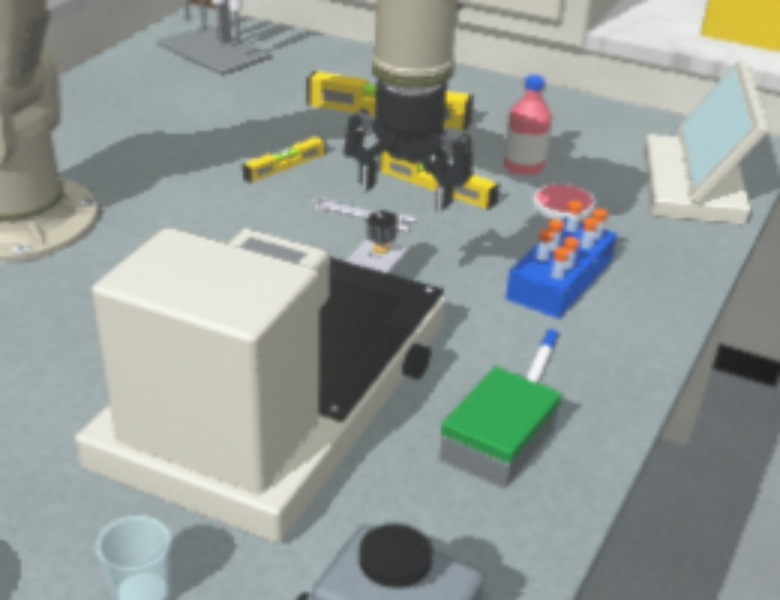

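Side view (800x600 scale): yellow levels are at (350,458), about 200 mm long and 40 tall, at (487,467), smaller at about 30 tall, and at (420,590), larger at 60 tall. The 200x40 one at (350,458) fits. The knob is at (375,315) and the stage at (405,260). Next I'll fit the poses and confirm the level in a crop.

Run:
```python
from h import *
d=np.load("side0.npy"); im=cv2.imread("pics/side0.png")
P,uv=cloud("side",d); px=im[uv[:,1],uv[:,0]].astype(int)
def rect(m,n):
    c,(w,h),a=cv2.minAreaRect(P[m][:,:2].astype(np.float32)); print(n,m.sum(),np.round(c,4),round(w,4),round(h,4),round(a,2),np.median(P[m],0).round(4)); 
yel=(px[:,0]<90)&(px[:,1]>110)&(px[:,2]>130)
L=(P[:,2]>.034)&(P[:,2]<.05)&(P[:,0]>.37)&(P[:,0]<.62)&(P[:,1]>.35)&(P[:,1]<.44); rect(L,"level top")
print("z",np.percentile(P[L][:,2],[5,50,95]))
S=(abs(P[:,2]-.08)<.006)&(P[:,1]<.08)&(P[:,1]>-.3)&(P[:,0]>.38)&(P[:,0]<.7)&(px.max(1)<70); rect(S,"stage")
k=(P[:,2]>.106)&(P[:,2]<.12)&(abs(P[:,0]-.538)<.05)&(abs(P[:,1]-.12)<.05); rect(k,"knob side")
d2=np.load("scene0.npy");Q,_=cloud("scene",d2)
k=(Q[:,2]>.106)&(Q[:,2]<.12)&(abs(Q[:,0]-.538)<.05)&(abs(Q[:,1]-.12)<.05);c=cv2.minAreaRect(Q[k][:,:2].astype(np.float32));print("knob scene",c,Q[k].mean(0))
k=(Q[:,2]>.226)&(Q[:,2]<.25)&(Q[:,1]<-.1)&(Q[:,1]>-.2);print("lamp top scene",cv2.minAreaRect(Q[k][:,:2].astype(np.float32)))
k=(P[:,2]>.226)&(P[:,2]<.25)&(P[:,1]<-.1)&(P[:,1]>-.26)&(P[:,0]>.48)&(P[:,0]<.63);print("lamp top side",cv2.minAreaRect(P[k][:,:2].astype(np.float32)))
cv2.imwrite("pics/m3.png",cv2.resize(im[285:420,195:375],(800,600),interpolation=cv2.INTER_CUBIC))
```

```text
level top 645 [0.4953 0.3951] 0.0267 0.1996 82.15 [0.4858 0.3966 0.0386]
z [0.03518411 0.03858942 0.04166848]
stage 3923 [ 0.5474 -0.0904] 0.2403 0.2856 2.25 [ 0.5411 -0.0702  0.0783]
knob side 125 [0.5388 0.1229] 0.0373 0.0399 18.74 [0.5384 0.125  0.1117]
knob scene ((0.5378265976905823, 0.11991444230079651), (0.03501486778259277, 0.0405929870903492), 61.80155944824219) [0.53877958 0.11822981 0.1112868 ]
lamp top scene ((0.5509987473487854, -0.15326941013336182), (0.044694747775793076, 0.10845612734556198), 89.81414031982422)
lamp top side ((0.5532948970794678, -0.18570493161678314), (0.14947210252285004, 0.11764047294855118), 1.6774920225143433)
```

View pics/m3.png

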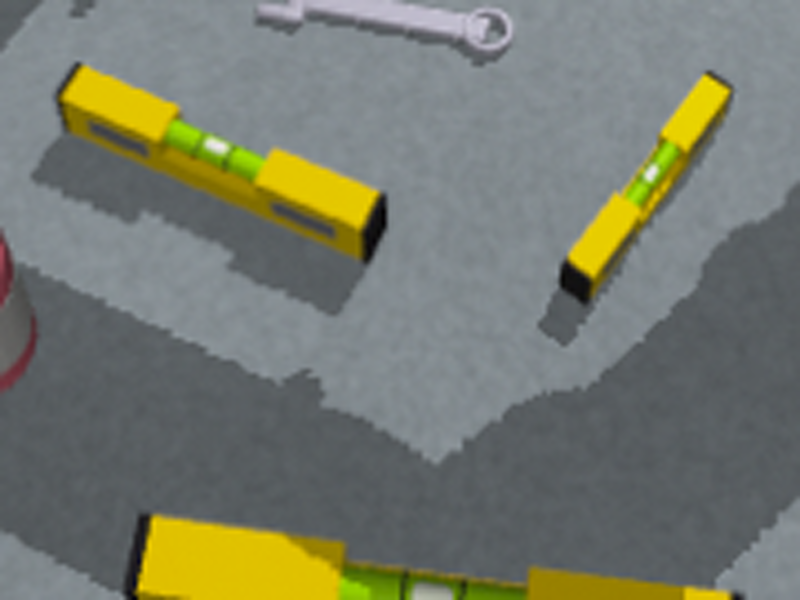

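The crop confirms it: the level at side (245,320) px has 200x25x40 proportions. The one at (339,326) is too small and the one at (291,412) too big. Now I'll pick it up and place it.

```bash
cat >> h.py <<'E'
LC=np.array([.4953,.3951]); LA=-7.85
A=92.25; u=np.array([np.cos(np.radians(A)),np.sin(np.radians(A))]); SC=np.array([.5467,-.081]); KN=np.array([.5386,.1225])
G=.06   # grip distance from level middle, on the knob side
def t(): return round(get_state()["time_s"],2)
E
python3 - <<'E'
from h import *
la=np.radians(LA); e=np.array([np.cos(la),np.sin(la)])
best=None
for s,gy,py in ((1,LA,A),(1,LA+180,A-180),(-1,LA,A-180),(-1,LA+180,A)):
    g=LC+s*G*e
    a=ik([*g,.12],[180,0,gy]); b=ik([*(SC+u*(G+.068)),.2],[180,0,py]); c=ik([*(SC+u*G),.1],[180,0,py])
    print(s,gy,py,*(None if x is None else np.round(x,0) for x in (a,b,c)))
for y in (0,60,120,180,240,300): print(y,np.round(ik([*KN,.079],[180,0,A+y-180]) if ik([*KN,.079],[180,0,A+y-180]) is not None else 0,0))
K,D,m=cam("wrist");print(np.round(m["hand_eye"],3),K)
E
```

```text
1 -7.85 92.25 [ -42.   32.    7.   78.   -4.   70. -133.] [-7. 13. -1. 94.  0. 73. -6.] [ -1.  18.   0. 101.  -0.  61.   1.]
1 172.15 -87.75 [-25.  34. -19.  77.  11.  71.  37.] [ 46.  30. -73.  92.  29.  80. 151.] [ -24.   19.   28.  102.  -10.   61. -170.]
-1 -7.85 -87.75 [ -46.   22.   -0.   92.    0.   65. -144.] [ 46.  30. -73.  92.  29.  80. 151.] [ -24.   19.   28.  102.  -10.   61. -170.]
-1 172.15 92.25 [-27.  25. -25.  91.  11.  66.  28.] [-7. 13. -1. 94.  0. 73. -6.] [ -1.  18.   0. 101.  -0.  61.   1.]
0 [ 36.  43. -74.  99.  43.  72. 134.]
60 [ -28.   21.   14.  102.   -6.   58. -129.]
120 [-20.  20.   5. 101.  -2.  58. -72.]
180 [-13.  20.  -3. 101.   1.  59. -15.]
240 [ -6.  21. -12. 101.   5.  59.  42.]
300 [  1.  22. -21. 100.   9.  59.  99.]
[[ 0.     0.946  0.325  0.084]
 [ 1.    -0.    -0.    -0.   ]
 [-0.     0.325 -0.946 -0.143]
 [ 0.     0.     0.     1.   ]] [[378.82997986   0.         278.92345731]
 [  0.         378.82997986 208.53337321]
 [  0.           0.           1.        ]]
```

Run:
```python
from h import *
la=np.radians(LA); e=np.array([np.cos(la),np.sin(la)]); g=LC-G*e
reach([*g,.10],[180,0,LA+180]); print(t())
servo_line([*g,.0115],.12); gripper_to(0); s=get_state(); print(t(),s["width"],s["gripper_force"],s["tcp_pos"],s["force"])
servo_line([*g,.22],.2); print(t(),get_state()["force"],get_state()["width"])
h=SC+u*(G+.068)
reach([*h,.22],[180,0,A]); print(t(),get_state()["tcp_pos"],get_state()["width"])
im,d=capture("side"); cv2.imwrite("pics/side1.png",im); np.save("side1.npy",d)
im,d=capture("wrist"); cv2.imwrite("pics/w1.png",im)
a=cv2.imread("pics/side1.png")[90:300,190:400]
cv2.imwrite("pics/m4.png",np.hstack([cv2.resize(a,(420,420)),cv2.resize(im,(380,420))]))
```

```text
2.3
3.78 0.2670751663245411 60.212180614471436 [0.43603885 0.40354486 0.01190789] [-0.51083455 -0.48985662  2.94390399]
4.97 [ 0.30058958 -0.75426873 -1.45919241] 0.269503053679426
6.37 [0.54150942 0.04897239 0.2198674 ] 0.26924470914986304
```

View pics/m4.png

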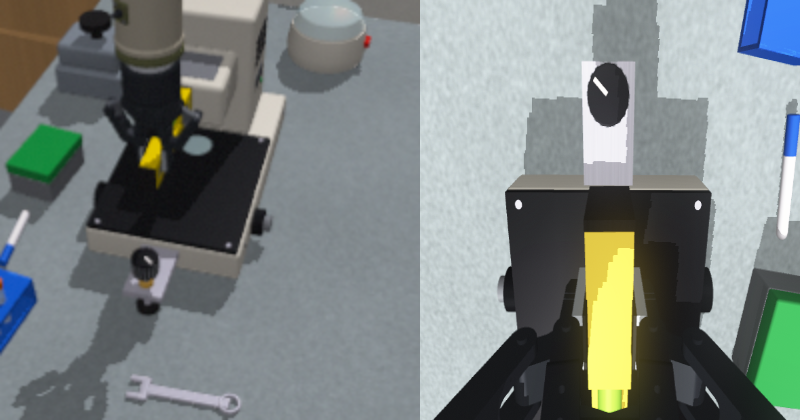

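The level is gripped. In the wrist picture, level, stage screws (518,204)/(698,205) and knob (608,95) share one line. The knob-side end is at (608,232), so I'll check the axial grip with that, then place the level.

Run:
```python
from h import *
s=get_state(); T=np.array(s["tcp_pos"])
def yst(p): return ((p[:,:2]-SC)@u).round(4), ((p[:,:2]-SC)@np.array([u[1],-u[0]])).round(4)
f=560/380
print("level end",yst(ray("wrist",[[(608-420)*f,232]],.248,s)),"tcp",yst(T[None]))
print("knob",yst(ray("wrist",[[(608-420)*f,95]],.112,s)),"screws",yst(ray("wrist",[[(518-420)*f,204],[(698-420)*f,205]],.08,s)))
h=SC+u*(G+.068)
servo_line([*h,.0919+.013],.15); print(t(),get_state()["force"])
p=SC+u*G
servo_line([*p,.0919+.013],.12); print(t(),get_state()["force"])
r=servo_line([*p,.086],.03,threshold=4); s=get_state(); print(t(),r,s["force"],s["tcp_pos"])
```

```text
level end (array([0.1661]), array([-0.0008])) tcp (array([0.13]), array([-0.]))
knob (array([0.204]), array([-0.0015])) screws (array([0.1199, 0.12  ]), array([-0.1061,  0.1034]))
7.38 [ 0.08163617 -0.03908411 -0.68331751]
8.1 [-0.3827763   1.14175244 -2.18642843]
8.62 True [-1.04792709  0.1587424   2.92040792] [ 0.54426477 -0.02058681  0.08957699]
```

```bash
cat >> h.py <<'E'
def look(name):
    "unrolled view of the vial: 8 px/mm along the level, x-> knob"
    s=get_state(); im,d=capture("wrist"); cv2.imwrite(f"pics/{name}_full.png",im)
    xs=np.arange(-40,40,.125)/1000; ws=np.arange(-16,16,.125)/1000
    n=np.array([u[1],-u[0]])
    X,W=np.meshgrid(xs,ws); P=np.stack([SC[0]+X*u[0]+W*n[0],SC[1]+X*u[1]+W*n[1],np.full(X.shape,.115)],-1).reshape(-1,3)
    uv=proj("wrist",P,s).reshape(*X.shape,2).astype(np.float32)
    o=cv2.remap(im,uv[...,0],uv[...,1],cv2.INTER_CUBIC); cv2.imwrite(f"pics/{name}.png",o); return o
E
python3 - <<'E'
from h import *
gripper_to(1.0); s=get_state(); T=np.array(s["tcp_pos"]); print(t(),s["width"])
servo_line([T[0],T[1],.18],.15)
p=SC+u*.03; servo_line([*p,.18],.15); hold(.6)
o=look("b1"); print(t())
f=cv2.imread("pics/b1_full.png"); cv2.imwrite("pics/m5.png",np.vstack([cv2.resize(f,(640,340)),o]))
E
```

```text
9.24 1.0010351399715347
11.0
```

View pics/m5.png

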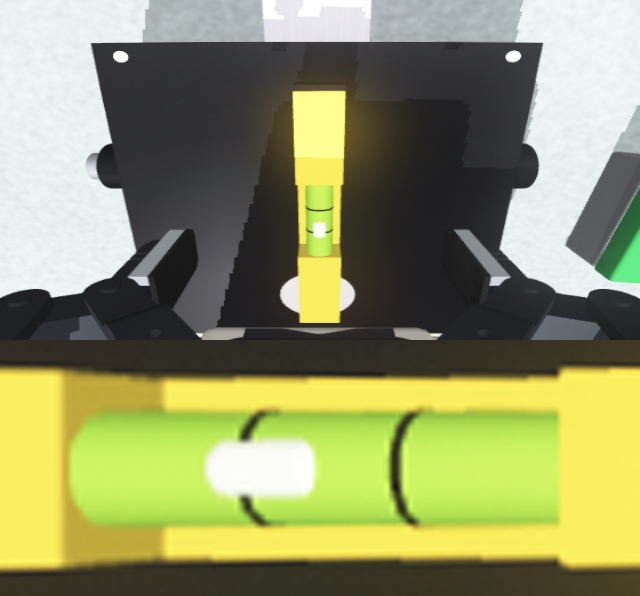

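Unrolled strip: the bubble is at col 260, the right mark ring at about 393 (top) to 418 (sides), and the window edge at 558. The bubble is therefore about 7–9.5 mm towards the lamp, and parallax is the uncertainty. I'll turn the knob 2.7 rad clockwise using joint 7 only, then look from the side, where there is no parallax along the level.

```bash
cat >> h.py <<'E'
KN=np.array([.538,.1226]); n=np.array([u[1],-u[0]])
def turn(rad,y0):
    "grip the knob at yaw A+y0 and turn clockwise by rad, let go, rise"
    gripper_to(.75)
    reach([*KN,.16],[180,0,A+y0]); servo_line([*KN,.0793],.12)
    gripper_to(0); s=get_state(); print("grip",s["width"],s["gripper_force"])
    q=np.array(s["q"],float); q[6]-=np.degrees(rad); movej(q); hold(.2); s=get_state(); print("turned",np.degrees(rad),s["orientation"][2],s["moment"],s["force"],s["tcp_pos"])
    gripper_to(.75); servo_line([*s["tcp_pos"][:2],.18],.15)
def sideview(name,yaw=-90,y=.015,off=-.03):
    gripper_to(0); x=(-n if yaw>0 else n)   # tool x direction at yaw A+-90
    p=SC+u*y+x*off; reach([*p,.18],[180,0,A+yaw]); hold(.5); return look(name)
E
python3 - <<'E'
from h import *
turn(2.7,70); print(t())
s=get_state(); print(np.round(s["q"],0))
o=sideview("b2"); print(t())
f=cv2.imread("pics/b2_full.png"); cv2.imwrite("pics/m6.png",np.vstack([cv2.resize(f,(640,340)),o]))
E
```

```text
grip 0.4523444560175889 59.72011685371399
turned 154.6986046853223 7.58564178403874 [-0.14681362  2.69320144 -0.0637542 ] [-12.55119003  -0.58443842   8.14078668] [0.53567194 0.122763   0.08055494]
17.02
[  -1.   16.  -18.   94.    5.   71. -103.]
18.98
```

View pics/m6.png

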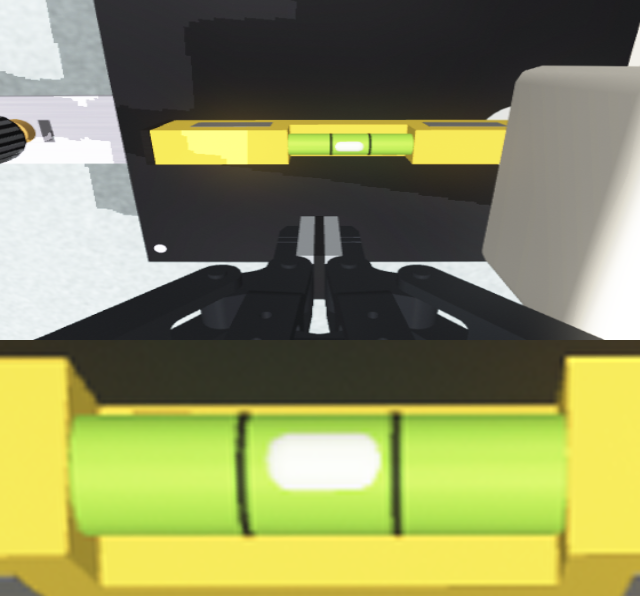

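Side-on strip: marks at cols 243 and 396, bubble 265–382 with its centre at 323.5. That puts the bubble about +0.4 mm towards the knob, essentially centred, and pressing should move it slightly the other way. Next I'll press on the free end and compare before and after.

Run:
```python
from h import *
p=SC+u*.078
reach([*p,.14],[180,0,A-90]); hold(.3)
o1=look("b3"); f0=np.array(get_state()["force"]); print(t(),f0)
r=servo_line([*p,.112],.02,threshold=7); s=get_state(); print(t(),r,np.array(s["force"])-f0,s["tcp_pos"])
z=s["tcp_pos"][2]; cmd=z
for i in range(12):
    hold(.3); F=(np.array(get_state()["force"])-f0)[2]
    if F>9.5: break
    cmd-=min(.001,(11-F)/8000) ; servo_line([*p,cmd],.01)
hold(.5); s=get_state(); print(t(),i,cmd,np.array(s["force"])-f0,s["tcp_pos"])
o2=look("b4"); hold(.5); print(np.array(get_state()["force"])-f0)
f=cv2.imread("pics/b4_full.png"); cv2.imwrite("pics/m7.png",np.vstack([o1[20:236],o2[20:236],cv2.resize(f[100:320],(640,160))]))
```

```text
19.75 [ 0.63350739 -0.10010396 -0.15473535]
20.7 True [-4.11257068 -0.16634377  8.91360209] [ 0.54361736 -0.00304846  0.12031744]
22.6 2 0.11923724799233686 [-4.0514411   0.51649422 10.1491773 ] [ 0.54395717 -0.0030016   0.12036896]
[-5.05759397  0.57195182  9.97721534]
```

View pics/m7.png

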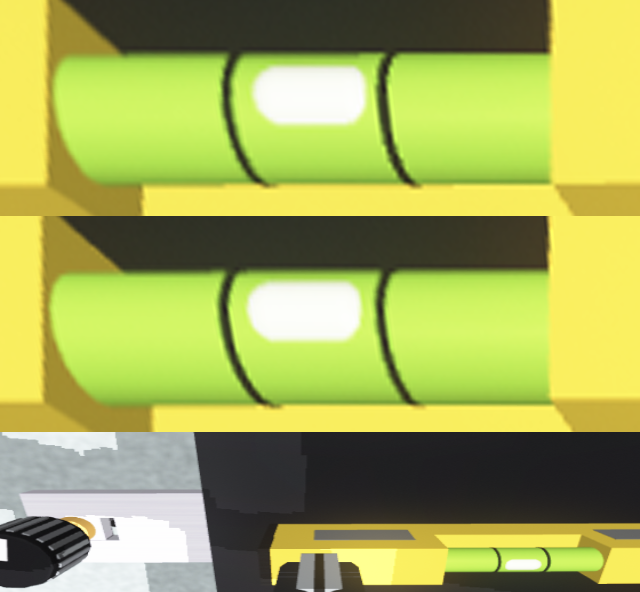

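Under 10 N the marks are at cols 224 and 381 and the bubble centre at 304, so it is within about 0.2–0.3 mm of the middle. I'll relieve the small sideways load, check that the push is steady, and hand in.

Run:
```python
from h import *
f0=np.array([.634,-.1,-.155]); p=SC+u*.078
servo_line([p[0]-.0008,p[1],.1190],.01); hold(.6); s=get_state(); a=np.array(s["force"])-f0; print(a,s["tcp_pos"])
hold(1.0); b=np.array(get_state()["force"])-f0; print(t(),b)
o=look("b5"); g=o.astype(int); m=(g.min(2)>200); c=np.nonzero(m[60:180].sum(0)>15)[0]; print("bubble cols",c.min(),c.max())
d=g[80:120].max(2).mean(0); k=np.nonzero(d[180:460]<190)[0]+180; print("marks",k)
if 7<b[2]<16: print(hand_in())
```

```text
[-3.42948298 -0.29252025 10.55190296] [ 0.54366704 -0.00307292  0.12031687]
25.0 [-2.54518584 -0.10085276  9.58585237]
bubble cols 252 360
marks [218 219 220 221 222 223 224 225 226 227 228 229 230 375 376 377 378 379
 380 381 382 383 384 385 386]
the job is handed in; nothing more can be done
None
```

The level is flat on the stage with its far end under the lamp head, and I handed the job in at about 25 s with the arm still pressing the free end at about 10 N and the bubble centred to within about 0.5 mm.

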